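# Unclamp the grating insert and put it in the wash pan

### The arm

A 7-joint arm with a two-finger parallel gripper is mounted at the origin on the work surface. World frame = base frame: x ahead of the robot, y to its left, z up, the work surface at z = 0. Lengths are in m, angles in rad, forces in N, time in s.
With the tool pointing down it reaches from about 0.425 to 0.925 m from the base axis. Payload 6.8 kg.
Tool frame: the origin (TCP) lies at the very end of the fingers, on their centre line; the grasp point (between the pads) lies ctrl.tcp_to_grasp behind it (ctrl.tcp_to_grasp is the distance from the TCP to the grasp point, in m); x points along the fingers, y is the direction in which the jaws open and shut, and the axes are right-handed (so a half turn about x gives the same grasp; the last joint's range is limited). The gripper opens to 85 mm and grips with 20 to 120 N. Pads are 22 mm wide; open, the fingers measure 114 mm over their backs; the gripper's body (76 mm by 85 mm) begins 54 mm behind the grasp point. The pads swing forward as they close: fully open they stand 13 mm farther back than shut.
Start: joints at [-1.398, 0.477, 0.022, 1.555, -0.011, 1.109, -0.083], TCP at [0.187, 0.649, 0.231] pointing down, gripper open.
Joint ranges: [-2.96, 2.96], [-0.34, 2.1], [-1.41, 1.46], [0.24, 2.44], [-1.37, 4.51], [0.17, 1.92], [-2.96, 2.96]. Speed limits (rad/s): [2.39, 2.39, 3.14, 3.14, 3.14, 3.14, 3.14].

### API

Orientations are given as a rotation vector (axis times angle).
In Python, from workcell import ctrl gives the robot as it stands. The module is installed in compiled form; this text tells all that it offers.
- The arm moves only by the tool arm_command, never from a script. Its argument "series" is a list of rows, each an object with "delta_pos": the shift along the tool's x, y, z in mm, a list of three; "roll": the turn about the tool's x in rad. A call has 1 to 8 rows; each row is the pose to reach, as a shift and turn from the pose commanded when the call began, along the tool's axes at that moment; what a row does not reach only later rows make up. A row lasts 1/10 s, in which the tool goes at most 50 mm and 8.59 degrees, less where a joint would pass 70% of its speed; a pose out of reach is approached as far as the arm can. A call with a gripper value outside its range is refused whole. "claw" is the opening, from 0 (shut) to 1 (fully open), set as the call begins (left out, the last holds). The fingers move at their own pace and stop on an object; "force" is the grip in N (left out, the last holds). Time passes only in rows, so rows that repeat a pose let the fingers close. It gives the time, the measured TCP pose, the force and the opening at its end, in the units of the state.
- ctrl.state(): the state, without advancing time (a new reading comes with each control period).
- ctrl.camera(name): name is "scene" or "top" or "wrist"; returns a dict with "color" (400x640x3 uint8, red, green, blue), "camera_matrix" (3x3 intrinsics, pixels), "k1" (the pictures are not rectified: a ray, as slopes to the right and down, at radius r is drawn at 1 + k1 r^2 times it, then the intrinsics apply), "origin" and "orientation" of the camera in the world. Camera axes: x right, y down, z forward; pixel columns grow to the right and rows downward; lengths in m; the calibration is good to about 2 mm. A picture is of the moment at which its call begins. There is no depth.
- ctrl.close_job(): hands the job in, once; it reports no verdict.
The state is a dict: "time": time; "joints": joint angles; "qd": joint speeds; "joint_efforts": joint torques, N m; "tcp_pos": TCP position; "orientation": TCP orientation; "force": force on the tool from outside, world axes, zero at the start; "wrist_torque": the same for the moment, N m; "opening": finger opening in m.
Only numpy, scipy, OpenCV 4.12 (cv2) and the standard library are available. Lean on these libraries where they do the work, as an engineer would, in place of code of your own. Each camera call takes 0.05 s, during which the arm holds its last target.

### The job

The grating insert on the bench frame is due for washing. Lift the sprung hold-down arm until it flips over and stays open by itself with nothing touching it; then slide the insert forward out from under its keeper, lift it out and lay it flat, grating side up, in the empty wash pan without dropping it. Leave the arm standing open and the shaker and the cup where they are.

Things in the scene. Friction and masses are not known exactly. Their poses are not given: they have to be found in the camera images.
- grater: Low metal grater frame fixed to the counter, 225 x 130 x 92 mm high. Origin on the counter under the insert's place; x runs from its front (handle end, nearer the robot) to the hinge end, z up. The insert lies 50 mm up on a front beam (x -87 to -50 mm) and a rear beam (from x 35); between these its long sides are open to fingers, down to an 8 mm base sheet.
- clamp (a joint): Angle of the hold-down arm, rad: about 0 clamping, growing as its handle end lifts; stop at 1.9 (leaning back past upright). An over-centre spring shuts it with about 7 N at the crossbar at 0, fading as it opens. Balance point 1.15 to 1.25: let go below it, the arm snaps shut; beyond, it swings by itself to 1.9 and stays.
- clamp_bar (a point): Middle of the crossbar (handle) on the arm's free end: round, black, 12 mm thick, 100 mm long along the frame's y. Arm shut: at frame x -125 mm, 80 mm high, 38 mm before the frame's front, free space below. A stem 16 mm wide, 10 thick runs from its middle straight to the hinge; a rubber foot is below it 55 mm from the hinge.
- clamp_hinge (a point): Hinge axis of the arm (parallel to the frame's y), at frame x 100, y 0, height 80 mm; fixed. The crossbar is 225 mm from it.
- insert_center (a point): Centre (half-way up) of the grating insert: black plastic plate 130 (x) x 62 (y) x 10 mm, about 150 g, perforated steel sheet on its upper (+z) face, a tongue 12 long, 30 wide, 5 mm thick level with its underside at the +x end. Starts at frame x 0, y 0, 55 mm high, axes as the frame's, 2.5 mm play each side.
- pan: Empty shallow metal wash pan, loose, about 0.95 kg, 270 (x) x 180 (y) x 45 mm high outside, walls and floor 4 mm. Origin: centre of its underside.
- shaker: Bystander: steel shaker, 48 mm across, 85 mm high, origin under its centre.
- cup: Bystander: small open steel cup, 64 mm across, 40 mm high, origin under its centre.
- front_stop (a point): Middle of the inner face of a lip 9 mm high across the front beam (frame x -81 mm, height 50 mm at its foot): halts the insert after 16 mm of slide towards the front. Side guides 13 mm high, inner faces at y +-33.5 mm, stand on both beams only.
- keeper (a point): Centre of the underside of the keeper, a fixed bridge at frame x 67 to 80 mm, underside 57.5 and top 62.5 mm high. It covers the insert's tongue by 10 mm: the insert cannot be lifted straight up until it has slid more than 10 mm to the front (slide till the front stop is felt). Hinge cheeks 92 mm high stand behind it.
Mind the look-alikes: they are no part of the job. Leave any pink or turquoise look-alike of the part that bears insert_center alone.

How it is judged:
By the outcome, as a careful person would: the job done as asked, in the order asked, and still so for the second after the job is handed in, with the robot touching nothing.
It also fails if it takes over 70 s, if anything falls off the work surface, if the arm or the gripper's body presses on something with over 40 N, if the wrist force passes 120 N, or if a joint passes its speed limit or range.

## Working session

There is one attempt and no reset: what is moved stays moved. The work goes in short steps, Python scripts to look and compute and a tool call to move; the robot and the scene stay as the last step left them, time stands still between calls to the robot, and variables do not carry over. Pictures are saved under pics/ and viewed, and the job is handed in when it is done.

Besides the shell and the picture viewer there is one more tool, called after "Call:" by a JSON object that holds its "api" and its "payload". arm_command: Moves the arm, as the interface text tells. Its arguments: {"type":"object","properties":{"series":{"type":"array","items":{"type":"object","properties":{"delta_pos":{"type":"array","items":{"type":"number"}},"roll":{"type":"number"}}}},"claw":{"type":"number"},"force":{"type":"number"}},"required":["series"]}

```bash
mkdir -p pics; ls
cat > h.py <<'E'
from workcell import ctrl
import numpy as np, cv2, pickle
from scipy.spatial.transform import Rotation as R
def shot(name,fn):
    c=ctrl.camera(name); pickle.dump(c,open(f'pics/{fn}.pkl','wb'))
    cv2.imwrite(f'pics/{fn}.png',c['color'][:,:,::-1]); return c
def load(fn): return pickle.load(open(f'pics/{fn}.pkl','rb'))
def Rm(c):
    o=np.array(c['orientation']); return o if o.shape==(3,3) else R.from_rotvec(o).as_matrix()
def proj(c,P):
    P=np.atleast_2d(P); q=(P-np.array(c['origin']))@Rm(c)
    s=q[:,:2]/q[:,2:]; s=s*(1+c['k1']*(s**2).sum(1,keepdims=True))
    K=np.array(c['camera_matrix']); return s@K[:2,:2].T+K[:2,2]
def ray(c,u,v):
    K=np.array(c['camera_matrix']); d=np.linalg.solve(K,[u,v,1])[:2]; s=d.copy()
    for _ in range(30): s=d/(1+c['k1']*(s@s))
    return np.array(c['origin']),Rm(c)@np.r_[s,1]
def onz(c,u,v,z):
    o,d=ray(c,u,v); return o+d*(z-o[2])/d[2]
def crop(fn,x0,y0,x1,y1,out,k=None):
    im=cv2.imread(f'pics/{fn}.png')[y0:y1,x0:x1]
    k=k or min(800/(x1-x0),600/(y1-y0)); cv2.imwrite(f'pics/{out}.png',cv2.resize(im,None,fx=k,fy=k,interpolation=cv2.INTER_CUBIC)); print('scale',k)
def st():
    s=ctrl.state()
    for k in s: print(k,np.round(s[k],4))
E
python3 - <<'E'
from h import *
for n in('scene','top','wrist'):
    c=shot(n,n+'0'); print(n,c['origin'],c['orientation'],c['k1'],c['camera_matrix'])
st(); print(ctrl.tcp_to_grasp)
E
```

```text
pics
scene [0.87014444 0.32611192 0.79053076] [-0.74166034 -2.73493171  0.88009611] -0.09053856043318932 [[394.2782077    0.         319.27200098]
 [  0.         394.2782077  200.65496086]
 [  0.           0.           1.        ]]
top [ 0.50564668 -0.10657209  1.00003506] [-2.17130659  2.21323228 -0.09419456] 0.00028078109752098957 [[431.14378407   0.         325.14799334]
 [  0.         431.14378407 199.42571727]
 [  0.           0.           1.        ]]
wrist [0.1074289  0.67212406 0.3735764 ] [2.29305233 1.7250592  0.27889641] -0.04668465251426787 [[325.85175159   0.         308.91539177]
 [  0.         325.85175159 197.81126235]
 [  0.           0.           1.        ]]
time 0.15
joints [-1.3981  0.4776  0.0224  1.5562 -0.0115  1.1093 -0.0831]
qd [ 0.0004 -0.0019  0.0019 -0.0027  0.0003  0.0006  0.0022]
joint_efforts [ 2.50000e-03 -5.96922e+01  1.60990e+00 -2.81492e+01  1.26000e-02
  6.50000e-03 -0.00000e+00]
tcp_pos [0.187  0.6481 0.2305]
orientation [ 0.2193  1.5596 -0.2216]
force [0.1857 0.3088 1.0099]
wrist_torque [ 0.0064 -0.0381 -0.048 ]
opening 0.0853
0.0187
```

View pics/scene0.png

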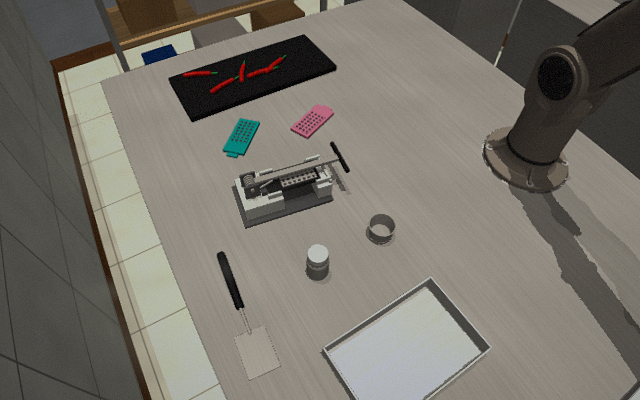

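View pics/top0.png

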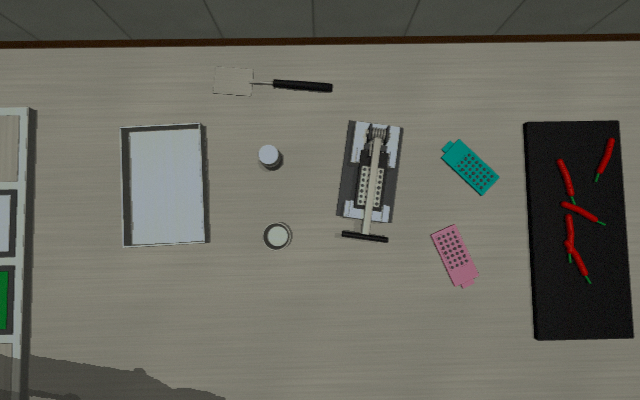

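View pics/wrist0.png

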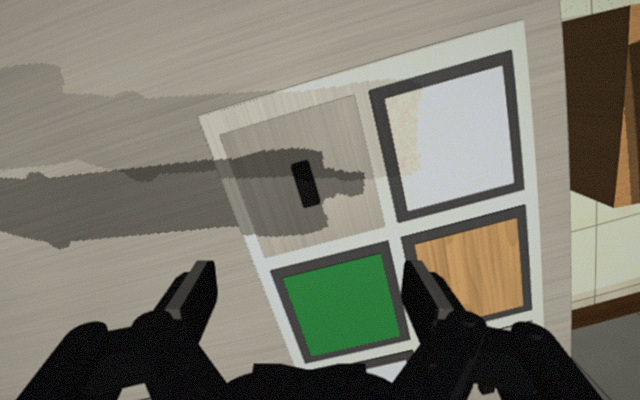

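Scene: grater in the middle (top picture ~(370,170)), pan at (165,185), shaker (269,156), cup (277,236), and look-alikes on the right side. Zooming in.

Run:
```python
from h import *
crop('top0',320,105,430,255,'top0g'); crop('top0',105,110,225,260,'top0p')
crop('scene0',220,130,360,235,'scene0g')
```

```text
scale 4.0
scale 4.0
scale 5.714285714285714
```

View pics/top0g.png

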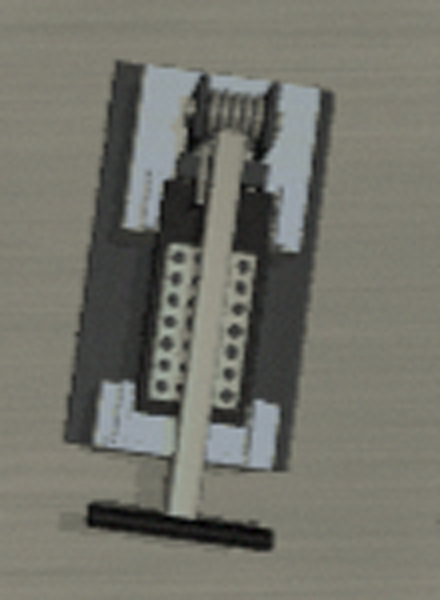

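View pics/top0p.png

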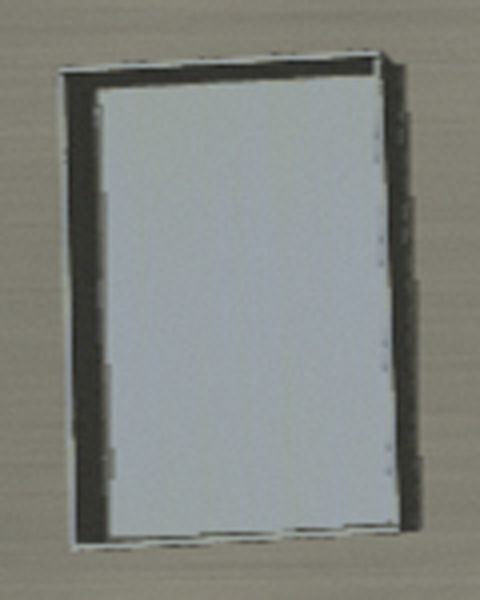

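View pics/scene0g.png

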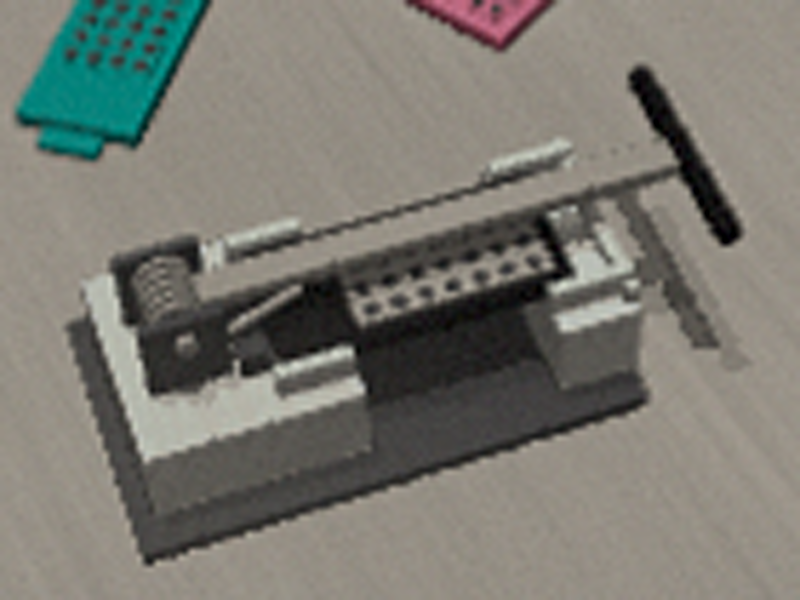

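Run:
```python
from h import *
from scipy.optimize import least_squares as ls
ct=load('top0'); cs=load('scene0')
T=lambda a,b:(a/4+320,b/4+105)
S=lambda a,b:(a/5.714+220,b/5.714+130)
F=[[138,65,8],[138,-65,8],[-87,-65,8],[-87,65,8],[-125,50,80],[-125,-50,80]]
uvT=[T(118,62),T(333,92),T(285,470),T(66,441),T(89,514),T(272,540)]
FS=[[138,65,4],[-87,65,4],[-125,-50,80],[-125,50,80]]
uvS=[S(148,560),S(648,402),S(638,76),S(734,238)]
def w(p,F): 
    F=np.array(F)/1000; c,s=np.cos(p[2]),np.sin(p[2])
    return np.c_[p[0]+c*F[:,0]-s*F[:,1],p[1]+s*F[:,0]+c*F[:,1],F[:,2]]
def res(p,a=1,b=1): return np.r_[a*(proj(ct,w(p,F))-uvT).ravel(),b*(proj(cs,w(p,FS))-uvS).ravel()]
for a,b in((1,1),(1,0),(0,1)):
    r=ls(res,[.55,-.2,0],args=(a,b)); print(r.x,np.round(r.fun,1))
r=ls(res,[.55,-.2,0])
p=r.x
for n,f in dict(bar=[-125,0,80],hinge=[100,0,80],ins=[0,0,55]).items(): print(n,w(p,[f]))
# pan rim corners z=45
P=lambda a,b:(a/4+105,b/4+110)
uvP=[P(58,70),P(380,52),P(400,532),P(73,548)]
FP=[[135,90,45],[135,-90,45],[-135,-90,42],[-135,90,45]]
r=ls(lambda p:(proj(ct,w(p,FP))-uvP).ravel(),[.5,.3,0]);print('pan',r.x,np.round(r.fun,1))
for n,u in dict(shaker=(268,150),cup=(277,236)).items(): print(n,onz(ct,*u,0.085 if n=='shaker' else .04))
s=ctrl.state(); print(R.from_rotvec(s['orientation']).as_matrix().round(3))
```

```text
[ 0.61432768 -0.222579   -0.15767682] [-1.1 -0.3  0.1 -0.1 -0.   0.8 -1.2  0.2 -1.1 -0.5 -0.4 -0.5 -0.4 -1.2
  0.4 -1.3 -0.4 -1.2 -0.9 -1. ]
[ 0.61412217 -0.22389918 -0.15609171] [-0.6 -0.2  0.6 -0.1  0.6  0.8 -0.5  0.4 -0.4 -0.4  0.4 -0.5 -0.  -0.
  0.  -0.  -0.  -0.  -0.  -0. ]
[ 0.61534532 -0.21911809 -0.15894406] [-0.  -0.  -0.  -0.  -0.   0.  -0.  -0.  -0.  -0.  -0.  -0.  -0.2  0.
  0.7 -0.1  0.  -0.2 -0.5  0.2]
bar [[ 0.49087834 -0.20295097  0.08      ]]
hinge [[ 0.71308716 -0.23828143  0.08      ]]
ins [[ 0.61432768 -0.222579    0.055     ]]
pan [0.61327133 0.23935227 0.03969557] [-0.1 -0.7  0.3 -0.7  0.5  0.2 -0.7  1.2]
shaker [ 6.78970399e-01 -5.50481249e-04  8.50000000e-02]
cup [ 0.49455917 -0.01326957  0.04      ]
[[-0.     0.277  0.961]
 [-0.001  0.961 -0.277]
 [-1.    -0.001  0.   ]]
```

Call:
{"api": "arm_command", "payload": {"series": [{"delta_pos": [0, -20, 38], "roll": 0.1}, {"delta_pos": [0, -43, 82], "roll": 0.2}, {"delta_pos": [0, -66, 126], "roll": 0.3}, {"delta_pos": [0, -89, 170], "roll": 0.4}, {"delta_pos": [0, -112, 214], "roll": 0.5}, {"delta_pos": [0, -135, 258], "roll": 0.6}, {"delta_pos": [0, -158, 302], "roll": 0.7}, {"delta_pos": [0, -180, 345], "roll": 0.8}], "claw": 0.4, "force": 40}}

```text
time: 0.95
tcp_pos: [0.4698, 0.3782, 0.2313]
orientation: [0.844, 1.401, -0.845]
force: [0.8, -0.0, -0.3]
opening: 0.0343
```

```bash
cat >> h.py <<'E'
GF=[0.6143,-0.2226,-0.1577]
def fr(x,y,z,p=None):
    p=p or GF; c,s=np.cos(p[2]),np.sin(p[2]); return np.array([p[0]+(c*x-s*y)/1000,p[1]+(s*x+c*y)/1000,z/1000])
def go(target,ydir=None):
    "world target [m], desired tool-y yaw -> tool delta mm, roll"
    s=ctrl.state(); M=R.from_rotvec(s['orientation']).as_matrix()
    d=M.T@(np.array(target)-s['tcp_pos'])*1000; r=0
    if ydir is not None:
        y=np.array([np.cos(ydir),np.sin(ydir),0]); r=np.arctan2(y@M[:,2],y@M[:,1])
    print('t',s['time'],'tcp',np.round(s['tcp_pos'],4),'delta',d.round(1),'roll',round(r,3),'q',np.round(s['joints'],2),'F',np.round(s['force'],1),'op',round(s['opening'],4))
    return d,r
E
python3 - <<'E'
from h import *
go(fr(-125,29,140),-0.1577)
E
```

```text
t 0.95 tcp [0.4698 0.3782 0.2313] delta [  91.3 -235.3  500.6] roll 0.643 q [-1.01  0.37  0.3   1.75 -0.12  1.04 -0.19] F [ 0.8 -0.  -0.3] op 0.0343
```

Call:
{"api": "arm_command", "payload": {"series": [{"delta_pos": [0, -20, 42], "roll": 0.1}, {"delta_pos": [0, -40, 85], "roll": 0.2}, {"delta_pos": [0, -60, 128], "roll": 0.3}, {"delta_pos": [0, -80, 171], "roll": 0.4}, {"delta_pos": [0, -100, 214], "roll": 0.5}, {"delta_pos": [0, -120, 257], "roll": 0.6}, {"delta_pos": [0, -140, 300], "roll": 0.643}, {"delta_pos": [0, -160, 342], "roll": 0.643}]}}

```text
time: 1.75
tcp_pos: [0.488, 0.0011, 0.2314]
orientation: [1.322, 1.132, -1.322]
force: [1.8, 0.8, 0.0]
opening: 0.0342
```

Run:
```python
from h import *
go(fr(-125,29,200),-0.1577)
```

```text
t 1.75 tcp [0.488  0.0011 0.2314] delta [ 31.3  34.2 172.2] roll 0.004 q [-0.65  0.18  0.59  2.02 -0.12  0.98 -0.15] F [1.8 0.8 0. ] op 0.0342
```

Call:
{"api": "arm_command", "payload": {"series": [{"delta_pos": [8, 9, 43], "roll": 0.004}, {"delta_pos": [16, 17, 86], "roll": 0.004}, {"delta_pos": [24, 26, 129], "roll": 0.004}, {"delta_pos": [31, 34, 165], "roll": 0.004}, {"delta_pos": [31, 34, 172], "roll": 0.004}, {"delta_pos": [31, 34, 172], "roll": 0.004}]}}

```text
time: 2.35
tcp_pos: [0.4951, -0.1736, 0.2]
orientation: [1.326, 1.129, -1.327]
force: [0.8, 0.2, 0.2]
opening: 0.0342
```

Run:
```python
from h import *
c=shot('wrist','w1'); go(fr(-125,29,70),-0.1577)
print(c['origin'])
for P in ([-125,0,80],[-125,50,80],[-125,-50,80],[0,0,60],[-65,31,60],[100,0,80]): print(P,proj(c,fr(*P)))
```

```text
t 2.4 tcp [ 0.4956 -0.1718  0.2001] delta [130.1   0.3   2.5] roll 0.0 q [-0.33  0.31  0.66  1.98 -0.23  0.93  0.3 ] F [ 1.   0.5 -0.2] op 0.0341
[ 0.5073808  -0.09158527  0.34318286]
[-125, 0, 80] [[311.13690649 224.01473116]]
[-125, 50, 80] [[311.09063554 168.25512804]]
[-125, -50, 80] [[311.17304862 273.71334284]]
[0, 0, 60] [[443.90685672 215.14519018]]
[-65, 31, 60] [[377.29838702 183.51731924]]
[100, 0, 80] [[560.83388402 222.72972889]]
```

View pics/w1.png

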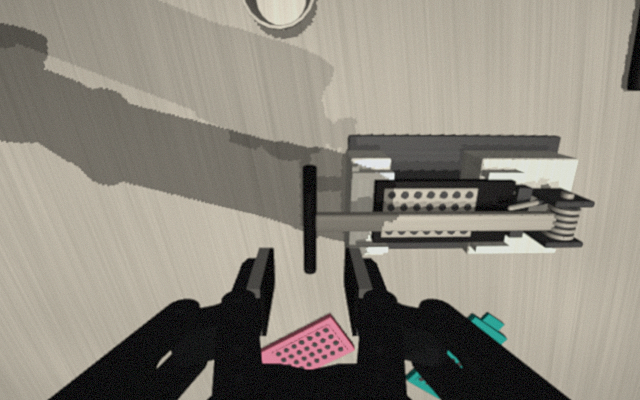

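Wrist view: bar at column 310, rows 167–272, matching the prediction (311, 168–274). Descend and grip.

Call:
{"api": "arm_command", "payload": {"series": [{"delta_pos": [30, 0, 2], "roll": 0}, {"delta_pos": [65, 0, 2], "roll": 0}, {"delta_pos": [95, 0, 2], "roll": 0}, {"delta_pos": [118, 0, 2], "roll": 0}, {"delta_pos": [130, 0, 2], "roll": 0}, {"delta_pos": [134, 0, 2], "roll": 0}, {"delta_pos": [134, 0, 2], "roll": 0}]}}

```text
time: 3.1
tcp_pos: [0.496, -0.1734, 0.0666]
orientation: [1.323, 1.131, -1.323]
force: [-0.2, 1.2, 0.4]
opening: 0.0342
```

Call:
{"api": "arm_command", "payload": {"series": [{"delta_pos": [0, 0, 0], "roll": 0}, {"delta_pos": [0, 0, 0], "roll": 0}, {"delta_pos": [0, 0, 0], "roll": 0}, {"delta_pos": [0, 0, 0], "roll": 0}, {"delta_pos": [0, 0, 0], "roll": 0}], "claw": 0, "force": 50}}

```text
time: 3.6
tcp_pos: [0.4955, -0.1741, 0.067]
orientation: [1.325, 1.131, -1.323]
force: [-3.2, 2.0, 6.6]
opening: 0.0098
```

Run:
```python
from h import *
shot('wrist','w2'); go(fr(-125,29,66),-0.1577)
# arc deltas
for th in np.arange(0,1.9,.1):
    print(round(th,2),'x',round(-225*np.sin(th),1),'y',round(225*(1-np.cos(th)),1))
```

```text
t 3.65 tcp [ 0.4955 -0.174   0.067 ] delta [ 1.  -0.1  0.3] roll 0.001 q [-0.2   0.51  0.53  2.07 -0.42  0.66  0.46] F [-3.6  1.8  6.2] op 0.0101
0.0 x -0.0 y 0.0
0.1 x -22.5 y 1.1
0.2 x -44.7 y 4.5
0.3 x -66.5 y 10.0
0.4 x -87.6 y 17.8
0.5 x -107.9 y 27.5
0.6 x -127.0 y 39.3
0.7 x -144.9 y 52.9
0.8 x -161.4 y 68.2
0.9 x -176.2 y 85.1
1.0 x -189.3 y 103.4
1.1 x -200.5 y 122.9
1.2 x -209.7 y 143.5
1.3 x -216.8 y 164.8
1.4 x -221.7 y 186.8
1.5 x -224.4 y 209.1
1.6 x -224.9 y 231.6
1.7 x -223.1 y 254.0
1.8 x -219.1 y 276.1
```

View pics/w2.png

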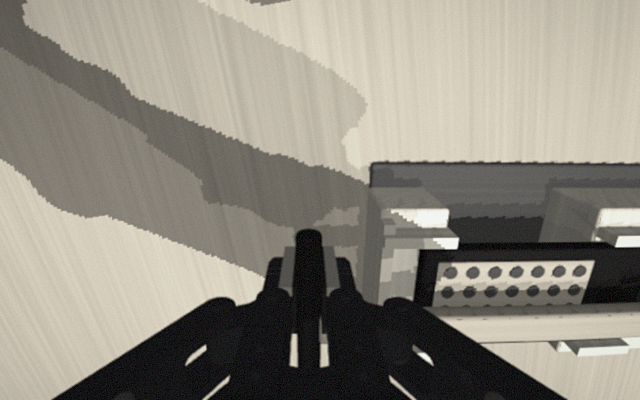

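The bar is between the fingers (end visible at (308,235), opening ≈10 mm). Following the arc.

Call:
{"api": "arm_command", "payload": {"series": [{"delta_pos": [-11, 0.3, 0], "roll": 0}, {"delta_pos": [-28, 1.7, 0], "roll": 0}, {"delta_pos": [-45, 4.5, 0], "roll": 0}, {"delta_pos": [-66, 10, 0], "roll": 0}, {"delta_pos": [-88, 18, 0], "roll": 0}, {"delta_pos": [-108, 27.5, 0], "roll": 0}, {"delta_pos": [-127, 39, 0], "roll": 0}, {"delta_pos": [-145, 53, 0], "roll": 0}]}}

```text
time: 4.45
tcp_pos: [0.5437, -0.1817, 0.2113]
orientation: [1.322, 1.139, -1.33]
force: [-8.0, 3.0, -0.2]
opening: 0.0095
```

Run:
```python
from h import *
def bar(th): return (100-225*np.cos(th),29,66+225*np.sin(th))
for th in(.7,1,1.3): go(fr(*bar(th)),-0.1577)
```

```text
t 4.45 tcp [ 0.5437 -0.1817  0.2113] delta [0.3 4.1 0.3] roll -0.0 q [-0.29  0.39  0.65  1.85 -0.28  1.    0.32] F [-8.   3.  -0.2] op 0.0095
t 4.45 tcp [ 0.5437 -0.1817  0.2113] delta [-44.5  54.2   0.2] roll -0.0 q [-0.29  0.39  0.65  1.85 -0.28  1.    0.32] F [-8.   3.  -0.2] op 0.0095
t 4.45 tcp [ 0.5437 -0.1817  0.2113] delta [-72.6 115.3   0.2] roll -0.0 q [-0.29  0.39  0.65  1.85 -0.28  1.    0.32] F [-8.   3.  -0.2] op 0.0095
```

Call:
{"api": "arm_command", "payload": {"series": [{"delta_pos": [-16.5, 15, 0], "roll": 0}, {"delta_pos": [-31.3, 32, 0], "roll": 0}, {"delta_pos": [-44.4, 50.5, 0], "roll": 0}, {"delta_pos": [-55.6, 70, 0], "roll": 0}, {"delta_pos": [-64.8, 90.6, 0], "roll": 0}, {"delta_pos": [-71.9, 112, 0], "roll": 0}, {"delta_pos": [-76.8, 134, 0], "roll": 0}, {"delta_pos": [-79.5, 156, 0], "roll": 0}]}}

```text
time: 5.25
tcp_pos: [0.7029, -0.2069, 0.2934]
orientation: [1.325, 1.129, -1.322]
force: [-1.0, 0.5, 1.5]
opening: 0.0099
```

Run:
```python
from h import *
shot('scene','s3'); shot('wrist','w3')
def bar(th): return (100-225*np.cos(th),29,66+225*np.sin(th))
for th in(1.5,1.6,1.7,1.8,1.85): go(fr(*bar(th)),-0.1577)
```

```text
t 5.35 tcp [ 0.7051 -0.2073  0.2931] delta [ 2.6 -3.2  0.4] roll 0.002 q [-0.18  0.6   0.64  1.35 -0.35  1.3   0.31] F [ 1.5 -0.   4.2] op 0.0095
t 5.35 tcp [ 0.7051 -0.2073  0.2931] delta [ 2.3 19.3  0.4] roll 0.002 q [-0.18  0.6   0.64  1.35 -0.35  1.3   0.31] F [ 1.5 -0.   4.2] op 0.0095
t 5.35 tcp [ 0.7051 -0.2073  0.2931] delta [ 4.2 41.7  0.5] roll 0.002 q [-0.18  0.6   0.64  1.35 -0.35  1.3   0.31] F [ 1.5 -0.   4.2] op 0.0095
t 5.35 tcp [ 0.7051 -0.2073  0.2931] delta [ 8.3 63.8  0.5] roll 0.002 q [-0.18  0.6   0.64  1.35 -0.35  1.3   0.31] F [ 1.5 -0.   4.2] op 0.0095
t 5.35 tcp [ 0.7051 -0.2073  0.2931] delta [11.2 74.7  0.5] roll 0.002 q [-0.18  0.6   0.64  1.35 -0.35  1.3   0.31] F [ 1.5 -0.   4.2] op 0.0095
```

View pics/s3.png

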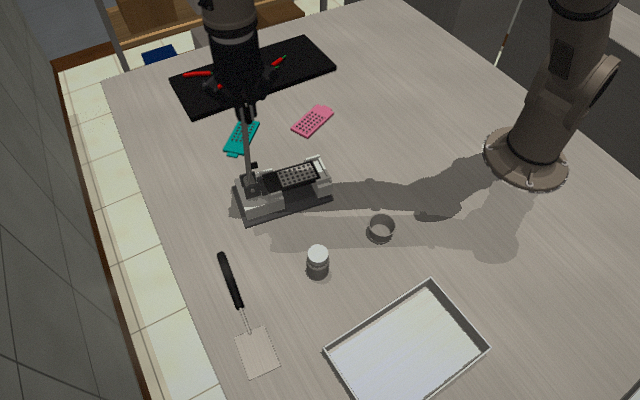

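View pics/w3.png

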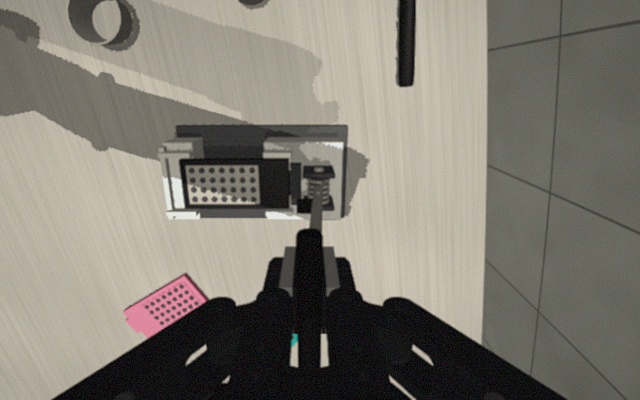

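Call:
{"api": "arm_command", "payload": {"series": [{"delta_pos": [-0.5, 20, 0], "roll": 0}, {"delta_pos": [0.8, 40, 0], "roll": 0}, {"delta_pos": [3.5, 58, 0], "roll": 0}, {"delta_pos": [5.5, 67, 0], "roll": 0}, {"delta_pos": [5.5, 67, 0], "roll": 0}]}}

```text
time: 5.85
tcp_pos: [0.77, -0.2175, 0.2866]
orientation: [1.324, 1.127, -1.321]
force: [2.9, 0.6, 3.8]
opening: 0.0099
```

Call:
{"api": "arm_command", "payload": {"series": [{"delta_pos": [0, 0, 0], "roll": 0}, {"delta_pos": [0, 0, 0], "roll": 0}, {"delta_pos": [0, 3, 0], "roll": 0}, {"delta_pos": [0, 8, 0], "roll": 0}, {"delta_pos": [0, 12, 0], "roll": 0}, {"delta_pos": [0, 12, 0], "roll": 0}], "claw": 1}}

```text
time: 6.45
tcp_pos: [0.7802, -0.2193, 0.2851]
orientation: [1.324, 1.131, -1.324]
force: [-0.9, -0.1, -0.2]
opening: 0.0856
```

Run:
```python
from h import *
shot('wrist','w4'); go(fr(173,29,300),-0.1577)
```

```text
t 6.5 tcp [ 0.78   -0.2194  0.2851] delta [-14.9   9.9   0.2] roll 0.001 q [-0.1   0.75  0.61  1.11 -0.41  1.39  0.29] F [0.4 0.8 0. ] op 0.0853
```

View pics/w4.png

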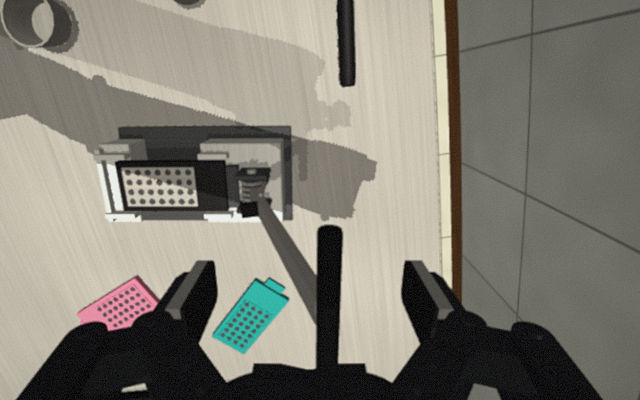

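Call:
{"api": "arm_command", "payload": {"series": [{"delta_pos": [-25, 0, 0], "roll": 0}, {"delta_pos": [-60, 0, 0], "roll": 0}, {"delta_pos": [-80, -20, 0], "roll": 0}, {"delta_pos": [-80, -60, 5], "roll": -0.1}, {"delta_pos": [-80, -100, 15], "roll": -0.24}, {"delta_pos": [-80, -130, 25], "roll": -0.38}, {"delta_pos": [-70, -155, 29], "roll": -0.52}, {"delta_pos": [-50, -163, 29], "roll": -0.66}]}}

```text
time: 7.3
tcp_pos: [0.6122, -0.2244, 0.3377]
orientation: [0.83, 1.403, -0.828]
force: [0.8, 0.4, -0.3]
opening: 0.0855
```

Run:
```python
from h import *
shot('scene','s5')
go(fr(0,0,180),-0.1577+np.pi/2)
```

```text
t 7.35 tcp [ 0.6105 -0.2229  0.3331] delta [153.1   3.7   2. ] roll -0.9 q [-0.12  0.4   0.53  1.52 -0.2   1.29  0.94] F [-1.4 -0.  -3.5] op 0.0858
```

View pics/s5.png

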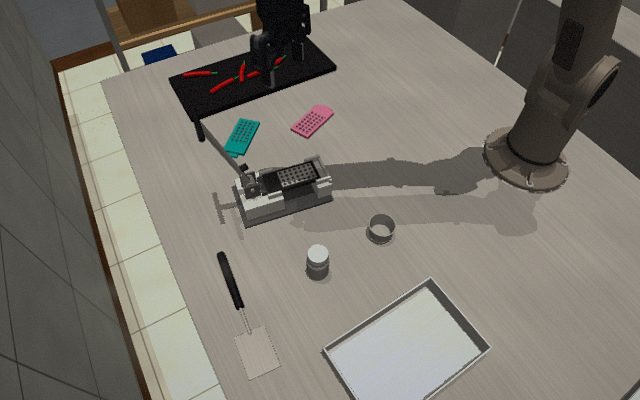

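The arm stands open by itself, leaning back (bar at ~(200,125)). Now over the insert.

Call:
{"api": "arm_command", "payload": {"series": [{"delta_pos": [15, 3, 2], "roll": -0.14}, {"delta_pos": [40, 4, 2], "roll": -0.28}, {"delta_pos": [70, 4, 2], "roll": -0.42}, {"delta_pos": [100, 4, 2], "roll": -0.56}, {"delta_pos": [130, 4, 2], "roll": -0.7}, {"delta_pos": [148, 4, 2], "roll": -0.82}, {"delta_pos": [153, 4, 2], "roll": -0.9}, {"delta_pos": [153, 4, 2], "roll": -0.9}]}}

```text
time: 8.15
tcp_pos: [0.6185, -0.2222, 0.1812]
orientation: [0.134, 1.569, -0.133]
force: [-1.6, 0.1, -0.3]
opening: 0.0854
```

Run:
```python
from h import *
c=shot('wrist','w6'); go(fr(0,0,46),-0.1577+np.pi/2)
for P in ([-65,31,60],[-65,-31,60],[65,31,60],[65,-31,60],[-87,65,8],[-87,-65,8]): print(P,proj(c,fr(*P)).round(1))
```

```text
t 8.2 tcp [ 0.6191 -0.2224  0.1821] delta [136.1  -1.1  -4.6] roll -0.014 q [ 0.04  0.51  0.29  1.66 -0.17  1.    1.79] F [-0.3  0.6  0.2] op 0.0855
[-65, 31, 60] [[344.5 107.8]]
[-65, -31, 60] [[265.8 108.8]]
[65, 31, 60] [[341.4 255.5]]
[65, -31, 60] [[273.4 256.3]]
[-87, 65, 8] [[376.  80.]]
[-87, -65, 8] [[234.9  81.8]]
```

View pics/w6.png

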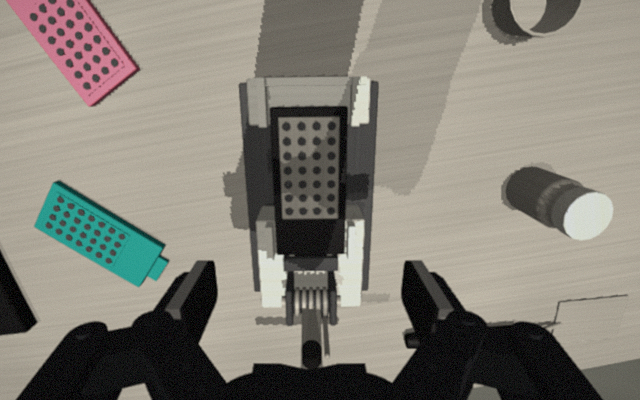

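Run:
```python
from h import *
crop('w6',220,60,400,320,'w6c',2.3); 
c=load('w6')
s=ctrl.state(); M=R.from_rotvec(s['orientation']).as_matrix(); t=np.array(s['tcp_pos'])
for dy in (-42.5,0,42.5): print('tip',proj(c,t+M@np.array([-13,dy,0])/1000).round(1))
```

```text
scale 2.3
tip [[214.2 280.7]]
tip [[306.5 281.1]]
tip [[398.8 280.9]]
```

View pics/w6c.png

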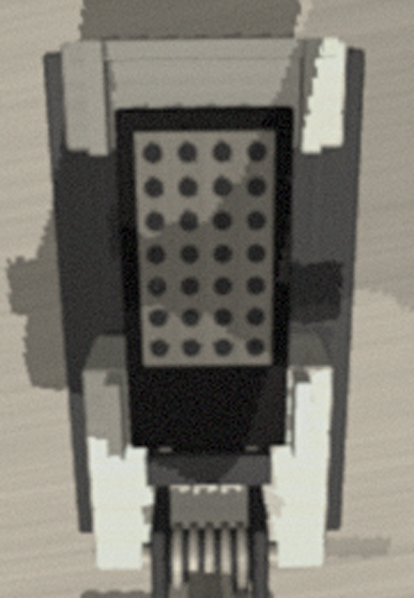

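Call:
{"api": "arm_command", "payload": {"series": [{"delta_pos": [20, 1, -2], "roll": -0.014}, {"delta_pos": [50, 1, -4], "roll": -0.014}, {"delta_pos": [80, 1, -4.5], "roll": -0.014}, {"delta_pos": [90, 1, -4.5], "roll": -0.014}, {"delta_pos": [90, 1, -4.5], "roll": -0.014}]}}

```text
time: 8.7
tcp_pos: [0.6143, -0.2203, 0.0916]
orientation: [0.122, 1.569, -0.122]
force: [0.8, 0.1, 0.5]
opening: 0.0857
```

Run:
```python
from h import *
c=shot('wrist','w7'); go(fr(0,0,46),-0.1577+np.pi/2)
for P in ([-65,31,60],[-65,-31,60],[65,31,60],[65,-31,60],[-87,65,8],[-87,-65,8]): print(P,proj(c,fr(*P)).round(1))
s=ctrl.state(); M=R.from_rotvec(s['orientation']).as_matrix(); t=np.array(s['tcp_pos'])
for dy in (-42.5,0,42.5): print('tip',proj(c,t+M@np.array([-13,dy,0])/1000).round(1))
```

```text
t 8.75 tcp [ 0.6152 -0.2207  0.093 ] delta [47.  -2.  -0.6] roll 0.002 q [ 0.07  0.6   0.26  1.73 -0.2   0.83  1.83] F [0.4 0.2 0.3] op 0.0851
[-65, 31, 60] [[361.5 126. ]]
[-65, -31, 60] [[244.3 125.8]]
[65, 31, 60] [[350.8 327.5]]
[65, -31, 60] [[256.6 327.4]]
[-87, 65, 8] [[402.1  84.5]]
[-87, -65, 8] [[206.3  84.2]]
tip [[213.7 282. ]]
tip [[306.2 282.3]]
tip [[398.7 281.9]]
```

View pics/w7.png

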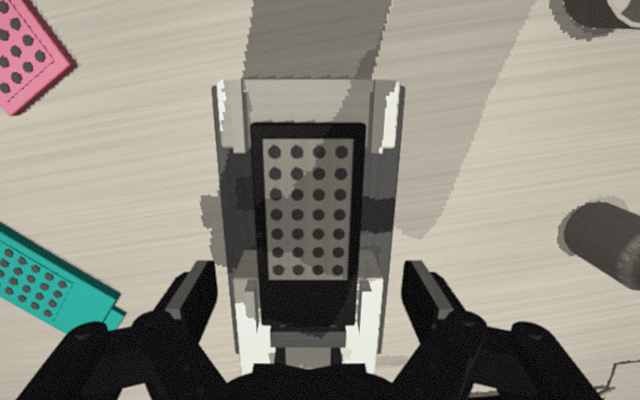

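Call:
{"api": "arm_command", "payload": {"series": [{"delta_pos": [15, 0, 0], "roll": 0}, {"delta_pos": [33, 0, 0], "roll": 0}, {"delta_pos": [43, 0, 0], "roll": 0}, {"delta_pos": [46, 0, 0], "roll": 0}, {"delta_pos": [46, 0, 0], "roll": 0}, {"delta_pos": [46, 0, 0], "roll": 0}]}}

```text
time: 9.35
tcp_pos: [0.6152, -0.2207, 0.047]
orientation: [0.121, 1.566, -0.121]
force: [0.6, 0.4, 0.2]
opening: 0.0855
```

Run:
```python
from h import *
c=shot('wrist','w8'); go(fr(0,2,46),-0.1577+np.pi/2)
```

```text
t 9.4 tcp [ 0.6152 -0.2207  0.0471] delta [ 1.1  0.  -0.6] roll 0.004 q [ 0.08  0.66  0.24  1.75 -0.21  0.75  1.84] F [0.2 0.3 0.2] op 0.0853
```

View pics/w8.png

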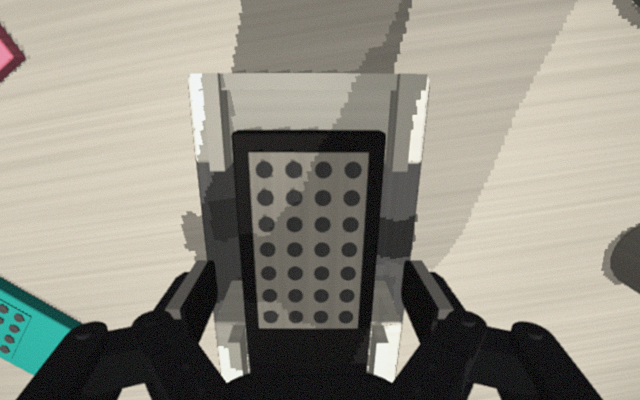

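Run:
```python
from h import *
c=load('w8')
for P in ([35,33.5,63],[35,-33.5,63],[35,50,50],[-50,33.5,63],[0,31,60],[0,-31,60],[-65,31,60],[-65,-31,60]): print(P,proj(c,fr(P[0],P[1]+2,P[2])).round(1))
```

```text
[35, 33.5, 63] [[375.  342.8]]
[35, -33.5, 63] [[238.3 342.3]]
[35, 50, 50] [[401.5 324.6]]
[-50, 33.5, 63] [[390.1 174.1]]
[0, 31, 60] [[374.  277.8]]
[0, -31, 60] [[239.6 277.4]]
[-65, 31, 60] [[385.  135.6]]
[-65, -31, 60] [[229.  135.1]]
```

Call:
{"api": "arm_command", "payload": {"series": [{"delta_pos": [0, 0, 0], "roll": 0}, {"delta_pos": [0, 0, 0], "roll": 0}, {"delta_pos": [0, 0, 0], "roll": 0}, {"delta_pos": [0, 0, 0], "roll": 0}, {"delta_pos": [0, 0, 0], "roll": 0}], "claw": 0, "force": 40}}

```text
time: 9.9
tcp_pos: [0.6151, -0.2206, 0.0472]
orientation: [0.121, 1.566, -0.121]
force: [-0.3, 0.4, 4.5]
opening: 0.0608
```

Run:
```python
from h import *
c=shot('wrist','w9'); go(fr(-16,2,47),-0.1577+np.pi/2); st()
```

```text
t 9.95 tcp [ 0.6151 -0.2206  0.0472] delta [  0.2  -0.  -16.4] roll 0.004 q [ 0.08  0.66  0.24  1.75 -0.21  0.75  1.84] F [-1.9  1.3  6.6] op 0.0605
time 9.95
joints [ 0.0794  0.6612  0.2385  1.7537 -0.2145  0.7511  1.8436]
qd [-0.0001  0.0006 -0.0003  0.0008  0.0003  0.0007  0.0013]
joint_efforts [ 5.70000e-02 -5.85528e+01  5.81130e+00 -2.01355e+01  2.00000e-02
 -4.71900e-01  1.30000e-02]
tcp_pos [ 0.6151 -0.2206  0.0472]
orientation [ 0.1208  1.5663 -0.1209]
force [-1.9028  1.317   6.5549]
wrist_torque [ 0.0937  0.2339 -0.0054]
opening 0.0605
```

View pics/w9.png

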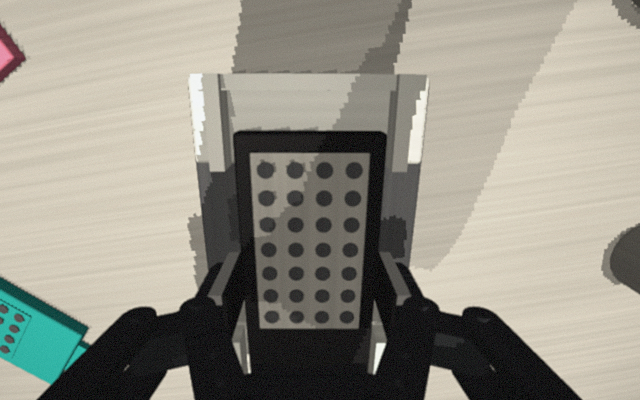

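Call:
{"api": "arm_command", "payload": {"series": [{"delta_pos": [-0.6, 0, 0], "roll": 0}, {"delta_pos": [-0.6, 0, -3], "roll": 0}, {"delta_pos": [-0.6, 0, -6], "roll": 0}, {"delta_pos": [-0.6, 0, -9], "roll": 0}, {"delta_pos": [-0.6, 0, -12], "roll": 0}, {"delta_pos": [-0.6, 0, -13], "roll": 0}, {"delta_pos": [-0.6, 0, -13], "roll": 0}]}}

```text
time: 10.65
tcp_pos: [0.6018, -0.2185, 0.0472]
orientation: [0.121, 1.567, -0.121]
force: [1.3, -0.1, 4.4]
opening: 0.0605
```

Call:
{"api": "arm_command", "payload": {"series": [{"delta_pos": [0, 0, -1], "roll": 0}, {"delta_pos": [0, 0, -2], "roll": 0}, {"delta_pos": [0, 0, -2], "roll": 0}]}}

```text
time: 10.95
tcp_pos: [0.6003, -0.2183, 0.0472]
orientation: [0.121, 1.566, -0.121]
force: [2.1, -0.2, 4.6]
opening: 0.0607
```

Run:
```python
from h import *
c=shot('wrist','w10'); go(fr(-16,2,47),-0.1577+np.pi/2)
```

```text
t 11.0 tcp [ 0.6003 -0.2183  0.0472] delta [ 0.2 -0.  -1.5] roll 0.004 q [ 0.08  0.64  0.24  1.79 -0.21  0.73  1.85] F [ 2.9 -1.3  5.2] op 0.0606
```

View pics/w10.png

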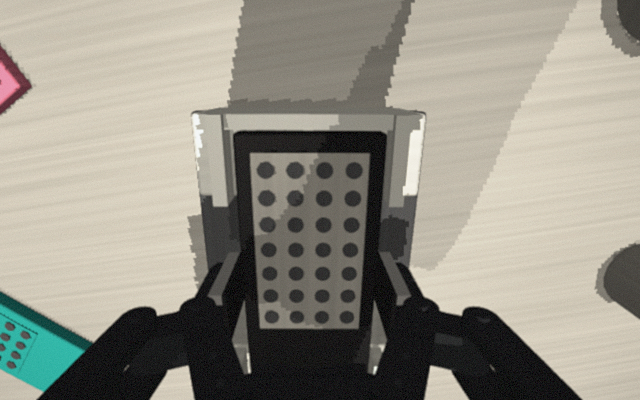

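Call:
{"api": "arm_command", "payload": {"series": [{"delta_pos": [0, 0, -0.7], "roll": 0}, {"delta_pos": [0, 0, -1.5], "roll": 0}, {"delta_pos": [0, 0, -1.5], "roll": 0}]}}

```text
time: 11.3
tcp_pos: [0.5991, -0.2181, 0.0472]
orientation: [0.12, 1.566, -0.121]
force: [4.9, -1.5, 4.2]
opening: 0.0603
```

Slide of 16.2 mm and rising force: front stop felt. Back off a little and lift.

Call:
{"api": "arm_command", "payload": {"series": [{"delta_pos": [0, 0, 1], "roll": 0}, {"delta_pos": [-2, 0, 1], "roll": 0}, {"delta_pos": [-5, 0, 1], "roll": 0}, {"delta_pos": [-10, 0, 1], "roll": 0}, {"delta_pos": [-16, 0, 1], "roll": 0}, {"delta_pos": [-22, 0, 1], "roll": 0}, {"delta_pos": [-22, 0, 1], "roll": 0}]}}

```text
time: 12.0
tcp_pos: [0.5981, -0.218, 0.0688]
orientation: [0.121, 1.569, -0.121]
force: [0.8, -0.2, -1.5]
opening: 0.0607
```

Run:
```python
from h import *
c=shot('wrist','w11'); shot('scene','s11'); go(fr(-16,2,200),-0.1577+np.pi/2)
crop('s11',200,80,380,240,'s11c')
```

```text
t 12.1 tcp [ 0.5983 -0.2179  0.0684] delta [-1.316e+02 -1.000e-01  3.000e-01] roll 0.004 q [ 0.07  0.61  0.25  1.79 -0.2   0.77  1.84] F [-0.3  0.2 -0.9] op 0.0608
scale 3.75
```

View pics/w11.png

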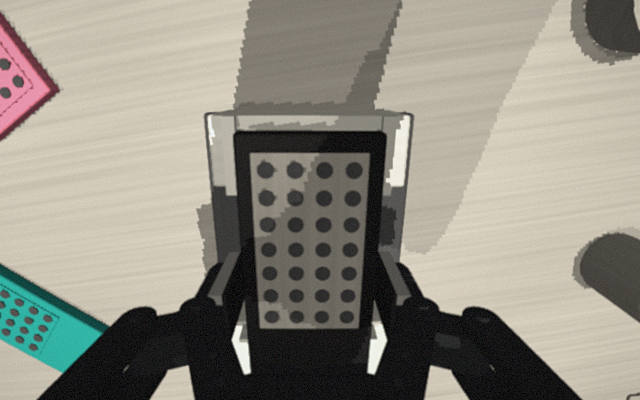

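View pics/s11c.png

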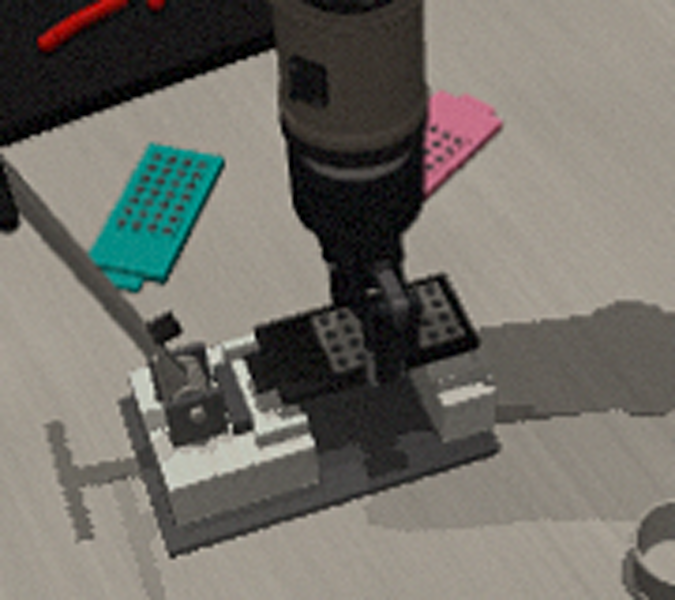

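Call:
{"api": "arm_command", "payload": {"series": [{"delta_pos": [-25, 0, 0], "roll": 0}, {"delta_pos": [-60, 0, 0], "roll": 0}, {"delta_pos": [-95, 0, 0], "roll": 0}, {"delta_pos": [-125, 8, 0], "roll": 0}, {"delta_pos": [-132, 25, 0], "roll": 0}, {"delta_pos": [-132, 50, 0], "roll": 0}]}}

```text
time: 12.7
tcp_pos: [0.607, -0.1704, 0.2027]
orientation: [0.122, 1.565, -0.124]
force: [0.4, -0.1, -3.0]
opening: 0.0608
```

Run:
```python
from h import *
go([.613,.239,.20],.04+np.pi/2)
```

```text
t 12.7 tcp [ 0.607  -0.1704  0.2027] delta [  2.1 405.2 -58.2] roll -0.197 q [-0.04  0.44  0.29  1.71 -0.14  1.01  1.71] F [ 0.4 -0.1 -3. ] op 0.0608
```

Call:
{"api": "arm_command", "payload": {"series": [{"delta_pos": [0, 30, -4], "roll": 0}, {"delta_pos": [0, 70, -10], "roll": 0}, {"delta_pos": [0, 112, -16], "roll": -0.03}, {"delta_pos": [0, 154, -22], "roll": -0.06}, {"delta_pos": [0, 196, -28], "roll": -0.09}, {"delta_pos": [0, 238, -34], "roll": -0.12}, {"delta_pos": [0, 280, -40], "roll": -0.16}, {"delta_pos": [0, 320, -46], "roll": -0.197}]}}

```text
time: 13.5
tcp_pos: [0.6096, 0.1564, 0.2003]
orientation: [-0.036, 1.572, 0.035]
force: [0.2, -0.3, -1.2]
opening: 0.0608
```

Call:
{"api": "arm_command", "payload": {"series": [{"delta_pos": [0, 33, 0], "roll": 0}, {"delta_pos": [0, 60, 0], "roll": 0}, {"delta_pos": [0, 75, 0], "roll": 0}, {"delta_pos": [0, 83, 0], "roll": 0}, {"delta_pos": [0, 83, 0], "roll": 0}, {"delta_pos": [0, 83, 0], "roll": 0}]}}

```text
time: 14.1
tcp_pos: [0.6073, 0.2354, 0.2008]
orientation: [-0.033, 1.571, 0.031]
force: [-0.2, -0.8, -1.7]
opening: 0.0605
```

Run:
```python
from h import *
shot('wrist','w12');shot('scene','s12');shot('top','t12');go([.613,.239,.03],.04+np.pi/2)
```

```text
t 14.25 tcp [0.6074 0.2356 0.201 ] delta [171.    3.3   5.7] roll 0.001 q [-0.57  0.47  0.15  1.65 -0.08  1.03  1.21] F [-0.8  0.2 -2.3] op 0.0605
```

View pics/w12.png

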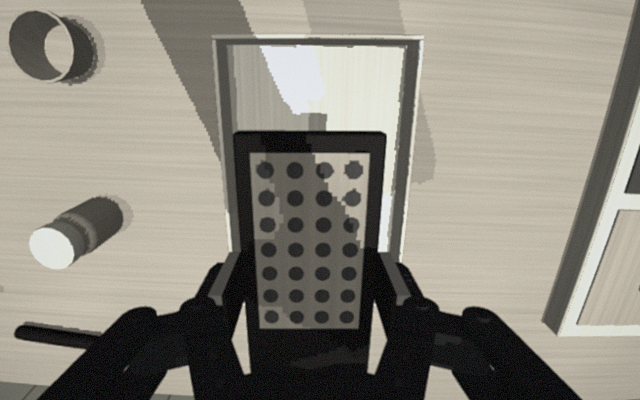

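View pics/s12.png

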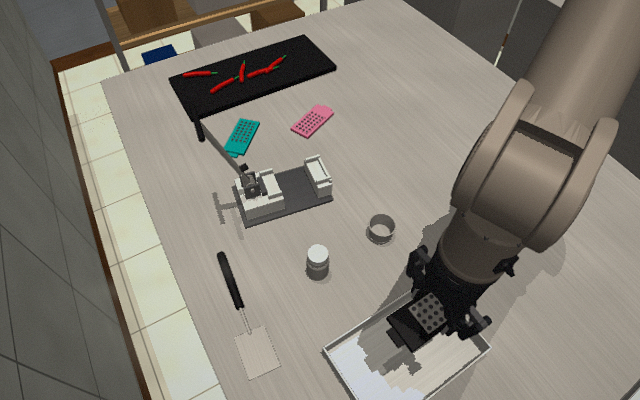

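Call:
{"api": "arm_command", "payload": {"series": [{"delta_pos": [25, 3, 3], "roll": 0}, {"delta_pos": [60, 6, 5], "roll": 0}, {"delta_pos": [95, 6, 5], "roll": 0}, {"delta_pos": [130, 6, 5], "roll": 0}, {"delta_pos": [160, 6, 5], "roll": 0}, {"delta_pos": [178, 6, 5], "roll": 0}, {"delta_pos": [187, 6, 5], "roll": 0}, {"delta_pos": [187, 6, 5], "roll": 0}]}}

```text
time: 15.05
tcp_pos: [0.6116, 0.2432, 0.0134]
orientation: [-0.034, 1.571, 0.033]
force: [-0.2, 0.1, -1.5]
opening: 0.0605
```

Call:
{"api": "arm_command", "payload": {"series": [{"delta_pos": [2, 0, 0], "roll": 0}, {"delta_pos": [4, 0, 0], "roll": 0}, {"delta_pos": [5, 0, 0], "roll": 0}, {"delta_pos": [5, 0, 0], "roll": 0}]}}

```text
time: 15.45
tcp_pos: [0.612, 0.2439, 0.0095]
orientation: [-0.034, 1.57, 0.034]
force: [0.1, -0.4, -1.1]
opening: 0.061
```

Call:
{"api": "arm_command", "payload": {"series": [{"delta_pos": [1, 0, 0], "roll": 0}, {"delta_pos": [2, 0, 0], "roll": 0}, {"delta_pos": [3, 0, 0], "roll": 0}, {"delta_pos": [4, 0, 0], "roll": 0}, {"delta_pos": [4, 0, 0], "roll": 0}]}}

```text
time: 15.95
tcp_pos: [0.6115, 0.2437, 0.0046]
orientation: [-0.034, 1.571, 0.034]
force: [0.2, 0.5, -2.2]
opening: 0.061
```

Call:
{"api": "arm_command", "payload": {"series": [{"delta_pos": [0.7, 0, 0], "roll": 0}, {"delta_pos": [1.5, 0, 0], "roll": 0}, {"delta_pos": [1.5, 0, 0], "roll": 0}]}}

```text
time: 16.25
tcp_pos: [0.6116, 0.2437, 0.0033]
orientation: [-0.034, 1.571, 0.034]
force: [0.4, -0.7, -1.5]
opening: 0.0607
```

Call:
{"api": "arm_command", "payload": {"series": [{"delta_pos": [0.7, 0, 0], "roll": 0}, {"delta_pos": [1.4, 0, 0], "roll": 0}, {"delta_pos": [1.4, 0, 0], "roll": 0}]}}

```text
time: 16.55
tcp_pos: [0.6116, 0.2437, 0.0018]
orientation: [-0.034, 1.571, 0.034]
force: [0.4, 0.9, -2.0]
opening: 0.0605
```

Call:
{"api": "arm_command", "payload": {"series": [{"delta_pos": [0.4, 0, 0], "roll": 0}, {"delta_pos": [0.8, 0, 0], "roll": 0}, {"delta_pos": [0.8, 0, 0], "roll": 0}]}}

```text
time: 16.85
tcp_pos: [0.6117, 0.2437, 0.0013]
orientation: [-0.034, 1.57, 0.034]
force: [-1.0, 0.0, -1.5]
opening: 0.0604
```

Call:
{"api": "arm_command", "payload": {"series": [{"delta_pos": [0.4, 0, 0], "roll": 0}, {"delta_pos": [0.8, 0, 0], "roll": 0}, {"delta_pos": [0.8, 0, 0], "roll": 0}]}}

```text
time: 17.15
tcp_pos: [0.6117, 0.2438, 0.0012]
orientation: [-0.034, 1.571, 0.034]
force: [-2.3, -0.7, 6.3]
opening: 0.0606
```

Run:
```python
from h import *
shot('scene','s13'); crop('s13',330,250,520,392,'s13c'); go([.613,.239,.0],.04+np.pi/2)
```

```text
scale 4.2105263157894735
t 17.2 tcp [0.6118 0.2438 0.0012] delta [ 1.2 -4.8  1. ] roll 0.003 q [-0.55  0.72  0.11  1.74 -0.11  0.68  1.23] F [-2.9 -1.6  5.6] op 0.0605
```

View pics/s13c.png

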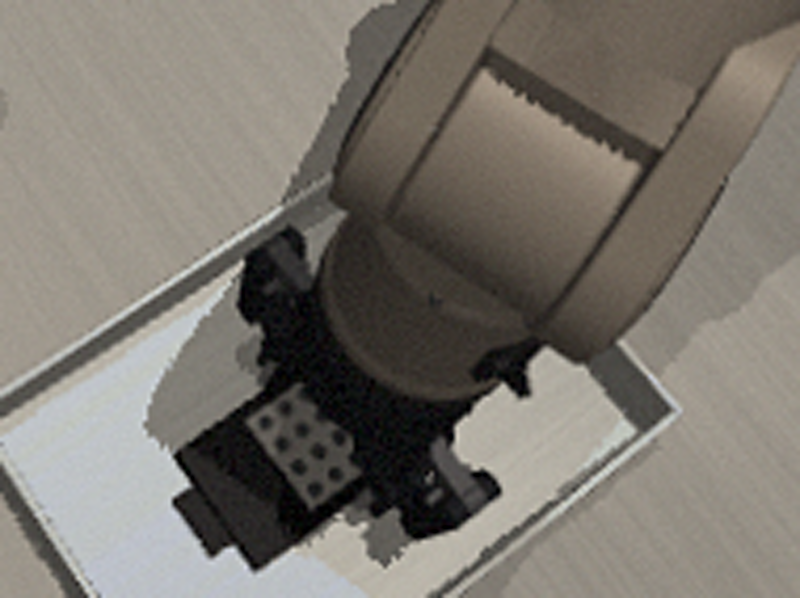

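Contact felt exactly at the expected height (TCP 1.2 mm, +8 N). Release and retreat upward.

Call:
{"api": "arm_command", "payload": {"series": [{"delta_pos": [0, 0, 0], "roll": 0}, {"delta_pos": [0, 0, 0], "roll": 0}, {"delta_pos": [0, 0, 0], "roll": 0}, {"delta_pos": [0, 0, 0], "roll": 0}, {"delta_pos": [0, 0, 0], "roll": 0}], "claw": 1}}

```text
time: 17.7
tcp_pos: [0.6117, 0.2437, 0.0003]
orientation: [-0.034, 1.571, 0.034]
force: [-0.9, 0.4, -0.5]
opening: 0.0856
```

Call:
{"api": "arm_command", "payload": {"series": [{"delta_pos": [-15, 0, 0], "roll": 0}, {"delta_pos": [-45, 0, 0], "roll": 0}, {"delta_pos": [-90, 0, 0], "roll": 0}, {"delta_pos": [-135, 0, 0], "roll": 0}, {"delta_pos": [-180, 0, 0], "roll": 0}, {"delta_pos": [-220, 0, 0], "roll": 0}, {"delta_pos": [-240, 0, 0], "roll": 0}, {"delta_pos": [-240, 0, 0], "roll": 0}]}}

```text
time: 18.5
tcp_pos: [0.6137, 0.2444, 0.246]
orientation: [-0.031, 1.563, 0.037]
force: [-0.5, -0.2, 0.7]
opening: 0.0855
```

Run:
```python
from h import *
shot('wrist','w14');shot('scene','s14');shot('top','t14');go([.613,.239,.0],.04+np.pi/2)
```

```text
t 18.65 tcp [0.611  0.2435 0.24  ] delta [240.   -4.5   2. ] roll 0.003 q [-0.58  0.44  0.15  1.6  -0.07  1.11  1.2 ] F [ 0.7  0.1 -0.4] op 0.0853
```

View pics/w14.png

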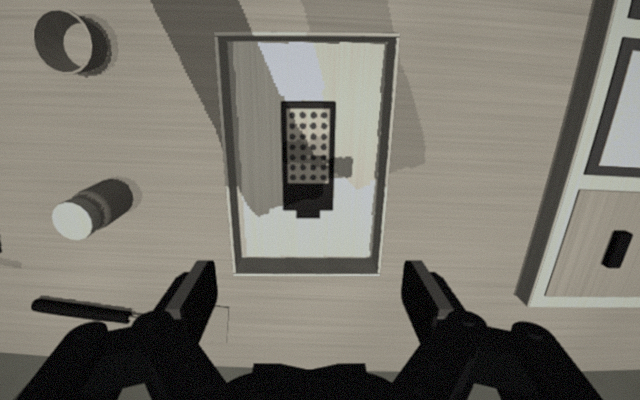

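View pics/s14.png

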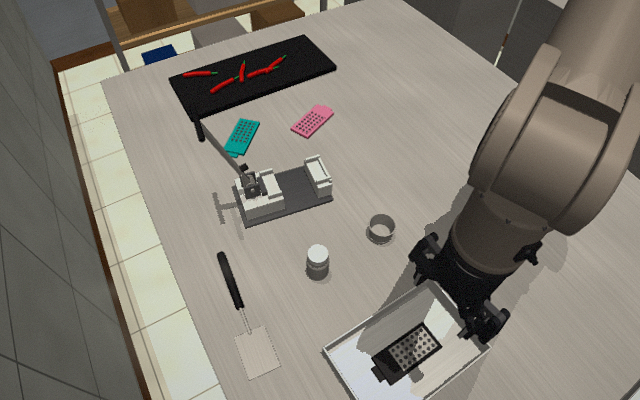

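View pics/t14.png

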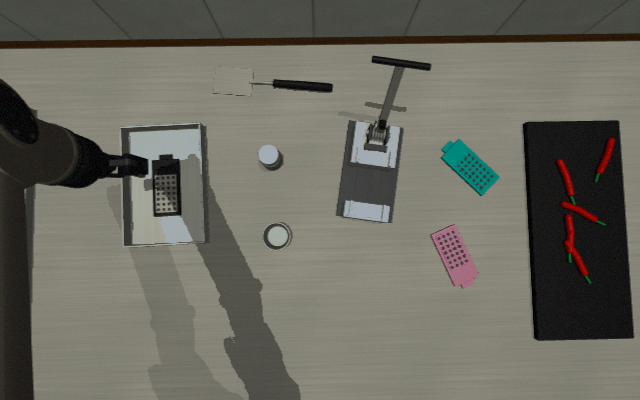

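The insert lies flat in the pan with its grating up (wrist ~(308,157)). The arm is open (top ~(400,63)), and the shaker (269,156) and cup (277,236) haven't moved. Handing in.

Run:
```python
from h import *
print(ctrl.close_job()); print(ctrl.state()['time'])
```

```text
the job is handed in; nothing more can be done
None
the job is handed in; nothing more can be done
```

The job is done and handed in at about 18.7 s of the 70 s allowed; no verdict was reported.

- **Hold-down arm:** I gripped the crossbar beside its stem, followed the arc to about 1.8 rad and let go. The later pictures show the arm leaning back and staying open with nothing touching it.
- **Insert:** I gripped it by its long sides and slid it 16 mm forward. The force rose by only a few newtons there, so I went by the distance as well. I backed off 1 mm, then lifted it out level.
- **Placing:** I lowered it in the pan until I felt contact, at the height expected for the pan floor (about 8 N change). Only then did I open the fingers.

**Last checks:** the final three pictures show the insert flat inside the pan with the grating up and the tongue intact. The shaker, the cup and both look-alikes are where they started. Nothing touches the robot; the force reading was about 0.8 N, which is noise.

**Disagreements:** the cameras differed by 3 to 5 mm in the frame's sideways position. I corrected this with the wrist camera before gripping the insert. No check failed.

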